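# Bring the pear round to the green tray

## Robot

A 6-joint arm with a two-finger parallel gripper is mounted at the origin on the work surface. World frame = base frame: x ahead of the robot, y to its left, z up, the work surface at z = 0. Lengths are in m, angles in degrees, forces in N, time in s.
With the tool pointing down it reaches from about 0.325 to 0.775 m from the base axis. Payload 5.5 kg.
Tool frame: the origin (TCP) lies at the centre of the arm's flange, where the gripper is bolted on; the fingertips stand 182 mm ahead of it and the grasp point (between the pads) lies 163 mm ahead of it; z points along the fingers, y is the line along which they close (so a half turn about z gives the same grasp; the last joint's range is limited). The gripper opens to 88 mm and grips with 3 to 60 N. Pads are 20 mm wide; open, the fingers measure 115 mm over their backs; the gripper's body (75 mm by 178 mm) begins 61 mm behind the grasp point.
Start: joints at [68.772, 5.22, 70.514, -0, 104.267, -3.249], TCP at [0.185, 0.571, 0.405] pointing down, gripper open.
Joint ranges: [-164.24, 164.24], [-49.07, 125.15], [9.68, 141.18], [-86.29, 266.29], [3.28, 154.24], [-151.56, 151.56]. Speed limits (degrees/s): [147.25, 147.25, 172.46, 180, 180, 180].

## Interface

Orientations are given as [roll, pitch, yaw] about the fixed x, y, z axes, in that order (R = Rz(yaw) Ry(pitch) Rx(roll)).
In Python, from station import r gives the robot as it stands. The module is installed in compiled form; this text tells all that it offers. Calls block until the motion is done:
- r.reach(position, orientation): joint-space move of the TCP to a pose.
- r.servo_line(position, rotation=None, speed=0.15): straight line of the TCP; rotation=None keeps the orientation; speed is the mean speed in m/s.
- r.move_joints(angles): joint-space move.
- r.let_go() and r.grab(squeeze=None): open the fingers fully, or close them until they stop; squeeze is the grip in N (None keeps the last).
- r.wait(seconds).
- r.inverse_kinematics(position, orientation): joint angles nearest the present ones, or None.
- r.sense(): the state.
- r.snapshot(name): name is "scene" or "side" or "wrist"; returns a dict with "frame" (384x512x3 uint8, red, green, blue), "fx", "fy", "cx", "cy" (pixels), "R" (3x3) and "t" (3): a world point X has camera coordinates R X + t. Camera axes: x right, y down, z forward; pixel columns grow to the right and rows downward; lengths in m; the calibration is good to about 2 mm. A picture is of the moment at which its call begins. There is no depth.
A pose or a line that the arm cannot do raises r.IKError and nothing moves.
- r.hand_in(): hands the job in; it is judged then, once.
The state is a dict: "clock": time; "joints": joint angles; "joint_vel": joint speeds; "joint_torque": joint torques, N m; "tcp_pos": TCP position; "orientation": TCP orientation; "contact_force": force on the tool from outside, world axes, zero at the start; "torque": the same for the moment, N m; "opening": finger opening in m; "gripper_force": force on a finger pad.
Only numpy, scipy, OpenCV 4.12 (cv2) and the standard library are available. Lean on these libraries where they do the work, as an engineer would, in place of code of your own. Each camera call takes 0.05 s, during which the arm holds its last target. There are 200 camera calls.

## Task

Push on the arms of the packing turntable with a finger to turn it until the pear, and the yellow-tipped arm beside it, point straight at the middle of the green tray, then let go and leave it standing still there. Do not touch or lift the pear: it must stay in its seat on the turntable all the way. Do not disturb the tape roll, the tin or the spare pear standing around.

Things in the scene. Friction and masses are not known exactly. Their poses are not given: they have to be found in the camera images.
- axis (a point): point on the vertical turning axis of the packing turntable, on the top face of its white disc, 30 mm above the work surface. The disc is 200 mm across. Four flat aluminium arms stick out from it, 90 degrees apart: each is a blade standing on edge, 12 mm thick, from 30 to 62 mm above the work surface, reaching from 92 mm to 160 mm from the axis, with nothing but air beneath and between them outside the disc. Three arms have black tips, one a yellow tip.
- rotor (a joint): how far the turntable has been turned since the start (rad), growing counter-clockwise seen from above; 0 at the start whichever way the arms point then, free to turn from -6.2 to 6.2. It turns with light friction (about 1 N at an arm) and stays where it is left, without coasting noticeably.
- turntable_base: fixed round foot of the turntable, 170 mm across and 12 mm thick, origin at its centre on the work surface, z up. The three trays stand around it with their centres 225 mm from the axis, one on its +x side, one on +y, one on -y; none on -x. At the start the yellow arm points roughly (within 45 degrees) to -x of this body.
- yellow_arm_end (a point): outer end of the yellow-tipped arm, half-way up (46 mm above the work surface), 160 mm from the axis. The pear sits on the line from the axis to this point.
- seat (a point): floor of the pear's seat on the disc, 55 mm from the axis towards the yellow arm: a grey ring, 66 mm inside diameter and 10 mm high.
- pear_centre (a point): centre, half-way up, of the green pear in a white foam net that stands upright in the seat: 70 mm in diameter (74 mm over the net), 68 mm tall and a stalk, its top 98 mm (stalk 106 mm) above the work surface, about 0.22 kg. Loose.
- green_tray_centre (a point): centre of the underside of the green tray: open, fixed to the work surface, 95 mm square, 35 mm high, walls 4 mm.
- red_tray_centre (a point): the same for the red tray, of the same size; not the target.
- blue_tray_centre (a point): the same for the blue tray, of the same size; not the target.
- tape_centre (a point): centre, half-way up, of a loose roll of amber tape lying flat, 76 mm across, 30 mm high; leave alone.
- tin_centre (a point): centre, half-way up, of a loose white tin with a red lid, 57 mm across, 67 mm high; leave alone.
- spare_centre (a point): centre, half-way up, of a loose yellowish pear without net standing on the work surface, 70 mm in diameter, 68 mm tall; leave alone.
Not all that is in view belongs to the job. What is shaped like the part that bears pear_centre but turquoise is not meant. There is more than one size of the part that bears green_tray_centre; the job needs the larger.

How it is judged:
By the outcome, as a careful person would: the job done as asked, in the order asked, and still so for the second after the job is handed in, with the robot touching nothing.
It also fails if it takes over 58 s, if anything falls off the work surface, if the arm or the gripper's body presses on something with over 40 N, if the wrist force passes 120 N, or if a joint passes its speed limit or range.

## Working session

There is one attempt and no reset: what is moved stays moved. The work goes in short steps, each a Python script; the robot and the scene stay as the last script left them, time stands still between calls to the robot, and variables do not carry over. Pictures are saved under pics/ and viewed, at most 10 in all, crops included, and the job is handed in when it is done.

```bash
mkdir -p pics
cat > h.py <<'E'
import numpy as np, cv2
from station import r
def shot(n,f):
    s=r.snapshot(n); cv2.imwrite('pics/'+f,s['frame'][:,:,::-1]); return s
def ray(s,u,v,z):
    R=np.array(s['R']);t=np.array(s['t']);c=-R.T@t
    d=R.T@np.array([(u-s['cx'])/s['fx'],(v-s['cy'])/s['fy'],1]); return c+d*(z-c[2])/d[2]
def proj(s,X):
    p=np.array(s['R'])@X+np.array(s['t']); return s['fx']*p[0]/p[2]+s['cx'],s['fy']*p[1]/p[2]+s['cy']
E
python3 - <<'E'
from h import *
import pickle
S={n:shot(n,n+'.png') for n in('scene','side')}
pickle.dump(S,open('S.pkl','wb'))
for n,s in S.items(): print(n,-np.array(s['R']).T@s['t'],s['fx'])
a=cv2.imread('pics/scene.png');b=cv2.imread('pics/side.png')
cv2.imwrite('pics/scene2.png',cv2.resize(a,(800,600)));cv2.imwrite('pics/side2.png',cv2.resize(b,(800,600)))
E
```

```text
scene [1.12556125 0.31679311 0.80332319] 392.407440704458
side [ 0.18793341 -0.60503204  0.53532413] 405.61366382493657
```

View pics/scene2.png

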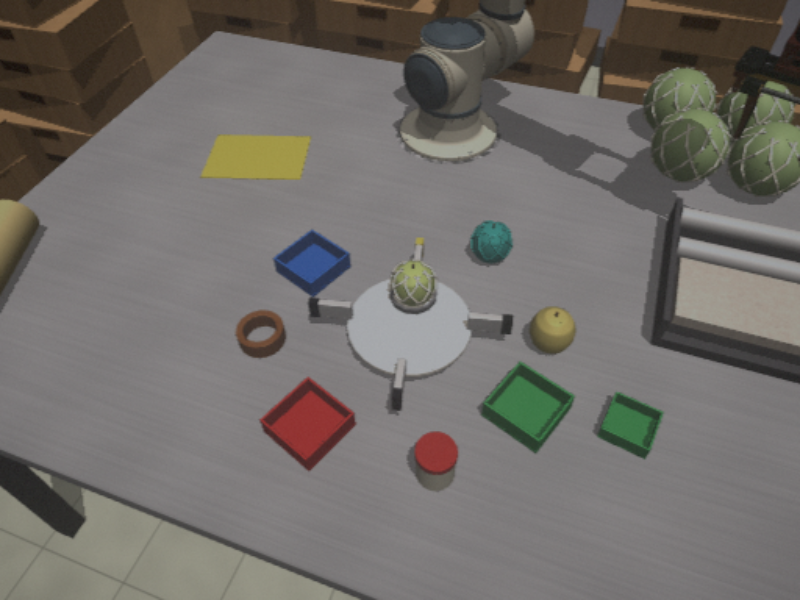

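View pics/side2.png

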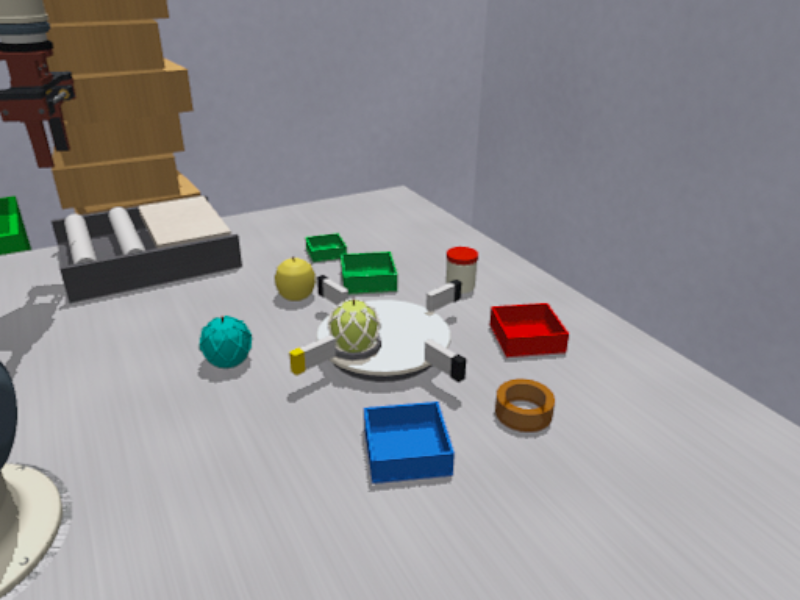

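Scene view (800x600 pixels):
- Pear candidates: netted green pear (413,285), in the seat beside the yellow tip (419,243), is the one. The others are turquoise (492,242), the spare (552,330) and the big netted pears at upper right (690,130).
- Tray candidates: the larger green tray (528,405) is the target. The smaller green one (631,425) is not. Blue is at (312,262), opposite green, and red at (308,422).

Run:
```python
from h import *
import pickle
S=pickle.load(open('S.pkl','rb')); np.set_printoptions(precision=4,suppress=True)
f=800/512
def comp(m,p,tol=60):
    n,l,st,c=cv2.connectedComponentsWithStats(m.astype(np.uint8))
    k=[i for i in range(1,n) if st[i,4]>12 and np.hypot(*(c[i]-p))<tol]
    i=min(k,key=lambda i:np.hypot(*(c[i]-p))); return l==i,c[i],st[i,4]
def tri(uv):
    A=[];b=[]
    for n,(u,v) in uv.items():
        s=S[n];R=np.array(s['R']);t=np.array(s['t'])
        for q,a,i in((u,(s['cx'],s['fx']),0),(v,(s['cy'],s['fy']),1)):
            k=(q-a[0])/a[1];A.append(R[i]-k*R[2]);b.append(k*t[2]-t[i])
    return np.linalg.lstsq(np.array(A),np.array(b),rcond=None)[0]
P={'scene':dict(green=(528,405),red=(308,422),blue=(312,262),disc=(420,335),yel=(419,243),b1=(315,308),b2=(507,323),b3=(398,395),spare=(552,330),tin=(436,453),tape=(261,333),pear=(413,285)),
'side':dict(green=(368,272),red=(528,330),blue=(408,441),disc=(395,335),yel=(297,360),b1=(458,367),b2=(322,287),b3=(456,291),spare=(295,279),tin=(462,256),tape=(525,405),pear=(354,327))}
C={}
for n,s in S.items():
    hsv=cv2.cvtColor(s['frame'],cv2.COLOR_RGB2HSV);h,sa,v=[hsv[...,i].astype(int) for i in range(3)]
    M=dict(green=(h>50)&(h<75)&(sa>120),red=((h<8)|(h>172))&(sa>140),blue=(h>100)&(h<125)&(sa>130),disc=(sa<40)&(v>(165 if n=='scene' else 205)),
      yel=(h>20)&(h<34)&(sa>110),b=(v<60),spare=(h>18)&(h<30)&(sa>110),tin=((h<8)|(h>172))&(sa>140),tape=(h>5)&(h<18)&(sa>110))
    for k,p in P[n].items():
        m=M.get(k,M['b'])if k!='pear' else (h>28)&(h<45)&(sa>60)
        try: mm,c,a=comp(m,np.array(p)/f)
        except ValueError: print(n,k,'none');continue
        C.setdefault(k,{})[n]=c
        if k in('green','red','blue'):
            hull=cv2.convexHull(cv2.findContours(mm.astype(np.uint8),0,2)[0][0]); ap=cv2.approxPolyDP(hull,2.,True)[:,0]
            print(n,k,a,[(tuple(int(x) for x in q),ray(s,*q,.035)[:2].round(4).tolist()) for q in ap])
        if k=='disc':
            mm=cv2.morphologyEx(mm.astype(np.uint8),2,np.ones((9,9)))
            hull=cv2.convexHull(cv2.findContours(mm,0,2)[0][0])[:,0]
            W=np.array([ray(s,*q,.03)[:2] for q in hull],np.float32); print(n,'disc',a,cv2.minEnclosingCircle(W), cv2.fitEllipse(W))
        else: print(n,k,a,c)
for k,c in C.items():
    if len(c)==2: print(k,tri(c))
```

```text
scene green 541 [((357, 257), [0.627, 0.3591]), ((341, 279), [0.6921, 0.3371]), ((320, 265), [0.6743, 0.2865]), ((320, 255), [0.6497, 0.2803]), ((334, 242), [0.6054, 0.302])]
scene green 541 [338.6821 260.1682]
scene red 1275 [((197, 242), [0.7115, 0.0044]), ((225, 265), [0.7449, 0.0892]), ((195, 294), [0.8293, 0.0569]), ((167, 268), [0.7949, -0.0284])]
scene red 1275 [196.6424 270.1851]
scene blue 512 [((222, 162), [0.4546, -0.0442]), ((199, 181), [0.5387, -0.0735]), ((176, 166), [0.5101, -0.1566]), ((179, 162), [0.4937, -0.156]), ((200, 156), [0.4534, -0.1115])]
scene blue 512 [199.332  167.9492]
scene disc 2992 ((0.5589328408241272, 0.10824290663003922), 0.09747917205095291) ((0.559899091720581, 0.10883483290672302), (0.18993447721004486, 0.19354119896888733), 22.913339614868164)
scene yel 15 [268.4 153.6]
scene b1 64 [200.7656 196.5781]
scene b2 68 [324.2059 207.5441]
scene b3 75 [253.5733 255.3867]
scene spare 134 [356.8209 205.7239]
scene tin 524 [278.7481 288.9847]
scene tape 235 [166.0255 210.4596]
scene pear 48 [268.125 187.625]
side green 1203 [((253, 185), [0.6328, 0.2078]
[... 773 characters left out ...]
56487250328064, 0.0998854711651802), (0.15395350754261017, 0.19167613983154297), 160.00270080566406)
side yel 138 [190.0072 230.6232]
side b1 133 [292.8496 235.1579]
side b2 35 [204.9714 182.0857]
side b3 52 [292.2885 185.0577]
side spare 538 [188.3197 178.2435]
side tin 189 [295.5661 163.0847]
side tape 953 [335.4911 258.8898]
side pear 98 [225.5612 212.7551]
green [0.6288 0.3294 0.0226]
red [0.7691 0.0284 0.0157]
blue [ 0.4793 -0.1043  0.0148]
disc [0.5815 0.1053 0.0236]
yel [0.4044 0.0693 0.0535]
b1 [ 0.5923 -0.0409  0.0456]
b2 [0.522  0.2586 0.046 ]
b3 [0.7089 0.1422 0.0475]
spare [0.4939 0.3275 0.0382]
tin [0.7722 0.2218 0.0614]
tape [ 0.6445 -0.1177  0.0185]
pear [0.5071 0.1074 0.0433]
```

```bash
cat >> h.py <<'E'
A=np.array([.558,.108])
def pose(phi,rad,ztip,off=0):
    a=np.radians(phi); return [*(A+rad*np.array([np.cos(a),np.sin(a)])),ztip+.182],[180,0,phi+off]
E
python3 - <<'E'
from h import *
a=cv2.imread('pics/scene.png')[140:300,160:430];cv2.imwrite('pics/crop.png',cv2.resize(a,None,fx=2.9,fy=2.9,interpolation=2))
st=r.sense();print(st['orientation'],st['clock'],st['opening'])
for off in(0,180):
  for ph in(118,112,70,30,0,-12): 
    q=r.inverse_kinematics(*pose(ph,.135,.043,off));print(off,ph,None if q is None else np.round(q,0))
E
```

```text
[-1.79898764e+02 -6.24715564e-03  1.62019580e+02] 0.1 0.08772250052411591
0 118 [21. -1. 95.  0. 86. -7.]
0 112 [21.  1. 93.  0. 86. -1.]
0 70 [18. 15. 78. -0. 87. 38.]
0 30 [12. 22. 69. -0. 89. 72.]
0 0 [ 6. 23. 68. -0. 89. 96.]
0 -12 [  4.  22.  70.  -0.  89. 106.]
180 118 None
180 112 None
180 70 [  18.   15.   78.    0.   87. -142.]
180 30 [  12.   22.   69.    0.   89. -108.]
180 0 [  6.  23.  68.   0.  89. -84.]
180 -12 [  4.  22.  70.   0.  89. -74.]
```

View pics/crop.png

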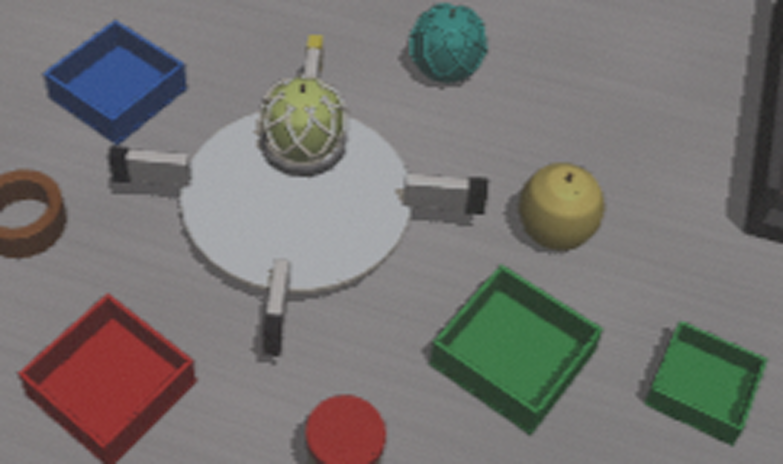

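The crop confirms it: the netted pear is at crop (302,120) by the yellow tip (315,42). The large green tray is at (515,350) and the small one at (705,385). I'll push the black arm nearest the spare (crop (445,193)) clockwise, which keeps the finger away from the pear.

```bash
cat >> h.py <<'E'
def push(p0,p1,rad=.135,z=.043,step=8,speed=.08):
    n=max(1,int(np.ceil(abs(p1-p0)/step)))
    for ph in np.linspace(p0,p1,n+1)[1:]:
        p,o=pose(ph,rad,z); r.servo_line(p,o,speed=speed)
        f=np.array(r.sense()['contact_force'])
        print(round(ph,1),f.round(1))
        if np.linalg.norm(f)>15: print('STOP');return False
    return True
E
python3 - <<'E'
from h import *
r.grab(5)
p,o=pose(122,.135,.16); r.reach(p,o)
p,o=pose(122,.135,.043); r.servo_line(p,o,speed=.12)
print(r.sense()['clock'],r.sense()['contact_force'])
push(122,-5)
s=r.sense();print(s['clock'],s['tcp_pos'],s['opening'])
shot('scene','m1.png');shot('side','m1s.png')
a=cv2.imread('pics/m1.png');cv2.imwrite('pics/m1b.png',cv2.resize(a,(800,600)))
E
```

```text
4.2667 [-0.1902818   0.22651723  0.87047572]
114.1 [-0.7 -0.3 -0.3]
106.1 [ 0.1 -0.6 -0.2]
98.2 [0.5 0.2 0. ]
90.2 [-0.5  0.4  0.7]
82.3 [ 0.1  0.8 -0.9]
74.4 [0.5 0.1 0. ]
66.4 [ 0.1 -0.3 -0.4]
58.5 [ 0.4 -0.5  0.3]
50.6 [0.2 0.5 0.2]
42.6 [-0.4 -1.2  0. ]
34.7 [ 0.5  0.5 -0.8]
26.8 [-0.6  0.6 -0.2]
18.8 [0.4 0.2 0.3]
10.9 [0.1 0.3 0.3]
2.9 [-0.1  0.1  0.6]
-5.0 [ 0.2 -0.1  0.5]
10.4 [0.69243119 0.0966512  0.22502409] 0.0005775683629298101
```

View pics/m1b.png

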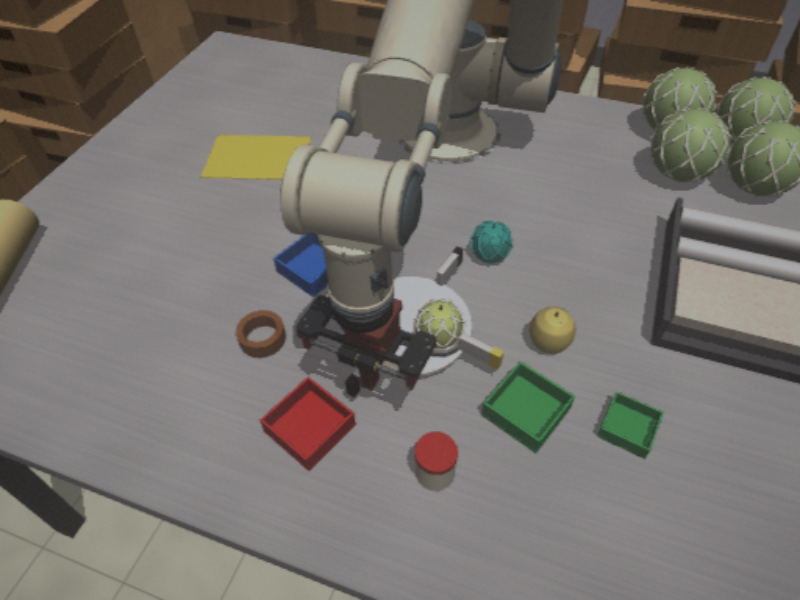

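The turntable followed and the pear is in its seat (440,323). The yellow tip (497,357) now points a few degrees short of the green tray (528,405). Next I back off, lift and measure from above.

Run:
```python
from h import *
import pickle
p,o=pose(2,.135,.043); r.servo_line(p,o,speed=.08)
p,o=pose(2,.135,.20); r.servo_line(p,o,speed=.2)
r.reach([.57,.14,.5],[180,0,40])
S={n:shot(n,'m2_'+n+'.png') for n in('scene','side','wrist')};pickle.dump(S,open('S2.pkl','wb'))
w=S['wrist'];print(r.sense()['clock'],-np.array(w['R']).T@w['t'],proj(w,np.array([*A,.03])))
cv2.imwrite('pics/m2w.png',cv2.resize(cv2.imread('pics/m2_wrist.png'),(800,600)))
```

```text
12.6667 [0.62162442 0.18128198 0.47671513] (np.float64(264.06344969034944), np.float64(182.31797344808348))
```

View pics/m2w.png

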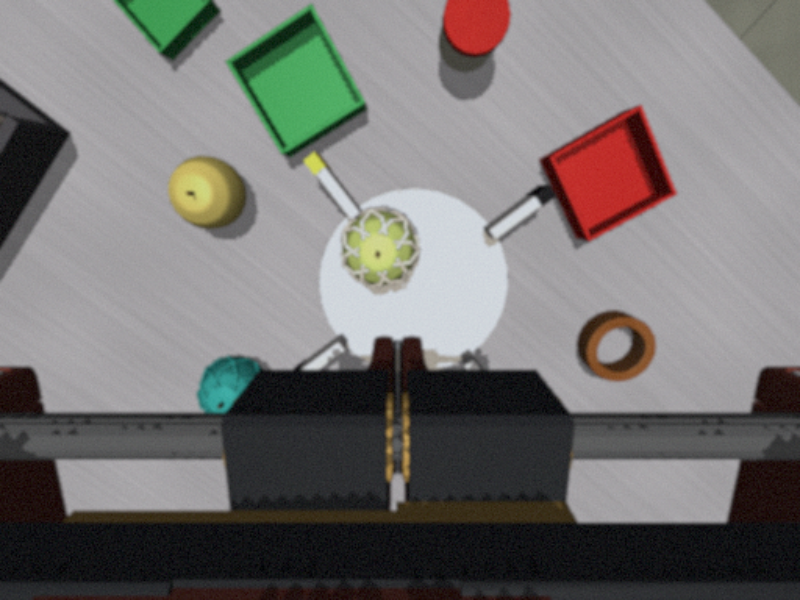

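The wrist view shows the pear (380,248), yellow tip (315,162), green tray (300,85), red tray (608,172) and disc (413,283) clearly, all undisturbed. Next I measure the exact angle.

```bash
cat > meas.py <<'E'
from h import *
def meas(w):
    hsv=cv2.cvtColor(w['frame'],cv2.COLOR_RGB2HSV);h,s,v=[hsv[...,i].astype(int) for i in range(3)]
    T={}
    def big(m,near=None,amin=15):
        n,l,st,c=cv2.connectedComponentsWithStats(m.astype(np.uint8))
        k=[i for i in range(1,n) if st[i,4]>=amin]
        i=max(k,key=lambda i:st[i,4]) if near is None else min(k,key=lambda i:np.hypot(*(c[i]-near)))
        return l==i,c[i]
    def rays(m,z): 
        q=cv2.convexHull(max(cv2.findContours(m.astype(np.uint8),0,1)[0],key=cv2.contourArea)); return q
    for k,m,g in(('green',(h>50)&(h<80)&(s>100),[.637,.319,.03]),('red',((h<8)|(h>172))&(s>140),[.769,.029,.03])):
        mm,c=big(m,proj(w,np.array(g)),200); q=cv2.approxPolyDP(rays(mm,0),2.,True)[:,0]
        print(k,[(tuple(int(x) for x in p),ray(w,*p,.035)[:2].round(4).tolist()) for p in q])
    mm,_=big((s<40)&(v>195),proj(w,np.array([*A,.03])),1000)
    mm=cv2.morphologyEx(mm.astype(np.uint8),2,np.ones((9,9)))
    W=np.array([ray(w,*p,.03)[:2] for p in rays(mm,0)[:,0]],np.float32);print('disc',cv2.minEnclosingCircle(W))
    x0,y0=[int(x) for x in proj(w,np.array([*A,.03]))]
    ymask=(h>24)&(h<33)&(s>180)
    g=proj(w,np.array([.558+.152*np.cos(np.radians(78)),.108+.152*np.sin(np.radians(78)),.062]))
    mm,c=big(ymask,g,10); y=ray(w,*c,.062)[:2]; d=y-A; print('yel px',c,mm.sum(),y,np.linalg.norm(d),np.degrees(np.arctan2(d[1],d[0])))
    return y
E
python3 - <<'E'
from meas import *
import pickle
S=pickle.load(open('S2.pkl','rb')); meas(S['wrist'])
E
```

```text
green [((199, 4), [0.6949, 0.3444]), ((230, 60), [0.6663, 0.2659]), ((232, 69), [0.6587, 0.256]), ((185, 99), [0.5802, 0.2843]), ((180, 97), [0.5776, 0.2919]), ((145, 39), [0.6095, 0.3775])]
red [((409, 68), [0.827, 0.0565]), ((431, 124), [0.7943, -0.0294]), ((377, 153), [0.7098, 0.0022]), ((369, 151), [0.7039, 0.0142]), ((347, 102), [0.7343, 0.093])]
disc ((0.5576692819595337, 0.10784170031547546), 0.09934921562671661)Traceback (most recent call last):
  File "<stdin>", line 3, in <module>
  File "meas.py", line 21, in meas
    mm,c=big(ymask,g,10); y=ray(w,*c,.062)[:2]; d=y-A; print('yel px',c,mm.sum(),y,np.linalg.norm(d),np.degrees(np.arctan2(d[1],d[0])))
         ~~~^^^^^^^^^^^^
  File "meas.py", line 8, in big
    i=max(k,key=lambda i:st[i,4]) if near is None else min(k,key=lambda i:np.hypot(*(c[i]-near)))
                                                       ~~~^^^^^^^^^^^^^^^^^^^^^^^^^^^^^^^^^^^^^^^
ValueError: min() iterable argument is empty
```

```bash
sed -i 's/(h>24)&(h<33)&(s>180)/(h>20)\&(h<36)\&(s>150)/' meas.py
python3 - <<'E'
from meas import *
import pickle
w=pickle.load(open('S2.pkl','rb'))['wrist']; print(cv2.cvtColor(w['frame'],cv2.COLOR_RGB2HSV)[104,201]); meas(w)
# arm top face: bright pixels at radius .1-.145, unrolled
f=w['frame'].min(2).astype(int)
for name,a0,z in(('yel',75,.062),('blk',-15,.062)):
    for rad in(.105,.115,.125,.135,.14):
        print(name,rad,[ (f[int(round(q[1])),int(round(q[0]))]) for a in range(a0-9,a0+10) for q in [proj(w,np.array([A[0]+rad*np.cos(np.radians(a)),A[1]+rad*np.sin(np.radians(a)),z]))]])
E
```

```text
[ 31 150 213]
green [((199, 4), [0.6949, 0.3444]), ((230, 60), [0.6663, 0.2659]), ((232, 69), [0.6587, 0.256]), ((185, 99), [0.5802, 0.2843]), ((180, 97), [0.5776, 0.2919]), ((145, 39), [0.6095, 0.3775])]
red [((409, 68), [0.827, 0.0565]), ((431, 124), [0.7943, -0.0294]), ((377, 153), [0.7098, 0.0022]), ((369, 151), [0.7039, 0.0142]), ((347, 102), [0.7343, 0.093])]
disc ((0.5576692819595337, 0.10784170031547546), 0.09934921562671661)
yel px [201.80487805 103.19512195] 41 [0.5934845  0.25623731] 0.15242523096531424 76.53806046547413
yel 0.105 [np.int64(160), np.int64(164), np.int64(163), np.int64(164), np.int64(165), np.int64(159), np.int64(151), np.int64(111), np.int64(150), np.int64(184), np.int64(207), np.int64(212), np.int64(212), np.int64(207), np.int64(180), np.int64(116), np.int64(119), np.int64(157), np.int64(164)]
yel 0.115 [np.int64(168), np.int64(163), np.int64(165), np.int64(165), np.int64(167), np.int64(164), np.int64(160), np.int64(117), np.int64(126), np.int64(191), np.int64(203), np.int64(206), np.int64(210), np.int64(211), np.int64(136), np.int64(111), np.int64(154), 
[... 1689 characters left out ...]
64(207), np.int64(209), np.int64(187), np.int64(146), np.int64(87), np.int64(100), np.int64(147), np.int64(157)]
blk 0.135 [np.int64(157), np.int64(163), np.int64(158), np.int64(156), np.int64(156), np.int64(154), np.int64(147), np.int64(104), np.int64(117), np.int64(159), np.int64(202), np.int64(212), np.int64(211), np.int64(196), np.int64(140), np.int64(92), np.int64(131), np.int64(156), np.int64(164)]
blk 0.14 [np.int64(159), np.int64(161), np.int64(156), np.int64(164), np.int64(160), np.int64(159), np.int64(157), np.int64(161), np.int64(147), np.int64(166), np.int64(200), np.int64(212), np.int64(210), np.int64(201), np.int64(105), np.int64(68), np.int64(88), np.int64(160), np.int64(162)]
```

The yellow arm is at about 77.0° and the green tray direction is about 69.6°. The finger stopped at -5.0°, so I push on to -12.4°.

Run:
```python
from meas import *
import pickle
r.reach(*pose(2,.135,.20)); p,o=pose(2,.135,.043); r.servo_line(p,o,speed=.2)
push(2,-12.4,step=5,speed=.05)
p,o=pose(-4,.135,.043); r.servo_line(p,o,speed=.06)
p,o=pose(-4,.135,.20); r.servo_line(p,o,speed=.2)
r.reach([.57,.14,.5],[180,0,40])
w=shot('wrist','m3w0.png');meas(w);pickle.dump(w,open('S3.pkl','wb'));print(r.sense()['clock'])
f=w['frame'].min(2).astype(int)
for name,a0 in(('yel',70),('blk',-20)):
    al=np.arange(a0-6,a0+6.1,.25)
    for rad in(.105,.115,.125,.135):
        v=np.array([cv2.getRectSubPix(w['frame'].min(2),(1,1),tuple(map(float,proj(w,np.array([A[0]+rad*np.cos(np.radians(a)),A[1]+rad*np.sin(np.radians(a)),.062])))))[0,0] for a in al])
        print(name,rad,al[v>185].min(),al[v>185].max(),al[v>185].mean().round(2))
cv2.imwrite('pics/m3w.png',cv2.resize(cv2.imread('pics/m3w0.png'),(800,600)))
```

```text
-2.8 [ 0.2 -0.3 -0.1]
-7.6 [-0.7  0.6  0.2]
-12.4 [ 0.6 -0.6  0.4]
green [((199, 5), [0.6947, 0.3447]), ((227, 55), [0.6694, 0.2742]), ((232, 70), [0.6582, 0.2558]), ((185, 99), [0.5805, 0.285]), ((179, 96), [0.5781, 0.2946]), ((146, 40), [0.6098, 0.3767])]
red [((408, 69), [0.8265, 0.0564]), ((430, 124), [0.7945, -0.0288]), ((377, 153), [0.7105, 0.0019]), ((369, 151), [0.7046, 0.0139]), ((346, 103), [0.7332, 0.0931])]
disc ((0.5578376650810242, 0.10765789449214935), 0.09930749237537384)
yel px [214.          96.65217391] 23 [0.6119859  0.24889183] 0.15088070173931076 69.03453353447796
17.65
yel 0.105 67.75 72.25 70.0
yel 0.115 68.0 72.25 70.12
yel 0.125 68.25 72.0 70.12
yel 0.135 68.25 71.75 70.0
blk 0.105 -22.25 -17.5 -19.88
blk 0.115 -22.0 -18.0 -20.0
blk 0.125 -21.75 -18.0 -19.88
blk 0.135 -21.5 -18.25 -19.88
```

View pics/m3w.png

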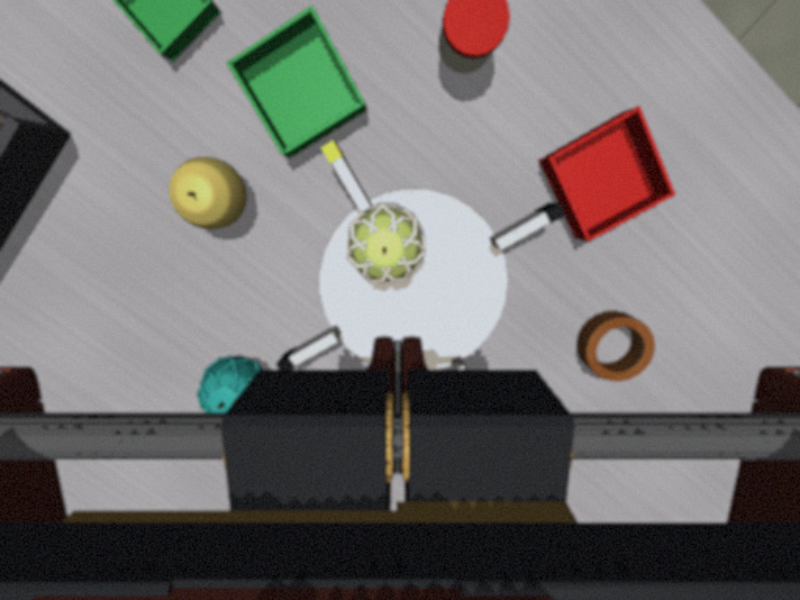

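The pear (386,248) is still in its seat and the yellow tip (331,152) points at the green tray's middle (298,83). The arm measures 70.0° against a target of about 69.6–70°. The bystanders have not moved and the gripper is well clear, so I hand in.

```bash
python3 -c "
from station import r
r.wait(0.3);print(r.hand_in())"
```

```text
the job is handed in; nothing more can be done
None
```

The job is handed in at about 18 s: the turntable stands still with the yellow arm and pear pointing at the middle of the green tray (within about half a degree by the wrist camera), with the pear still in its seat and the tape, tin and spare pear unmoved; no verdict was returned.

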